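# Set the bench pin to its overhang line and hold it for clamping

### The job

Set up the wooden bench pin (the notched sawing board) on the bench riser: slide it, flat on the riser and without lifting it, notch first out over the riser's front edge until the line across the board lies right above that edge, with the board square to the edge and centred over the catch tray. That far out the board tips over as soon as it is let go, so finish while still holding it, gripped or pressed down so that it bears flat on the riser, ready for me to put the clamp on. Never let the board tip, and leave all the other things where they are.

Things in the scene. Friction and masses are not known exactly. Their poses are not given: they have to be found in the camera images.
- riser: Bench-top jeweller's riser, fixed to the bench: wooden top 300 (x) x 420 (y) mm, its upper face 100 mm above the bench. Origin on the bench under the middle of the top; z up, x out through the front edge, away from the robot. An aluminium catch tray, 200 mm wide, centred in y, sticks out 160 mm beyond the front edge, its rim 48 mm above the bench
- riser_edge (a point): Middle of the riser's front edge, at the height of the upper face (150 mm in x from the riser's origin, 100 mm up); axes as the riser's: x outward, y along the edge, z up. The catch tray is centred on it
- pin: The bench pin: loose beech board 240 (x) x 56 (y) x 20 mm, about 0.18 kg, flat on the riser. Origin at the centre of its underside; z up, x towards the nose with the V notch (65 mm deep, 34 mm wide). Nose at x = +120, tail at -120 mm; centre of mass 9 mm behind the origin. It starts roughly nose outward, askew, overhanging by 0 to 60 mm. Its straight sides can be gripped across the width
- pin_mark (a point): Middle of the dark line drawn straight across the board (3 mm wide, on top and down both sides), on its upper face: 155 mm from the nose, 85 mm from the tail (35 mm behind the pin's origin, 20 mm above its underside); axes as the pin's
- pin_tail (a point): Point on the middle of the pin's upper face 35 mm from the tail end, a good place to grip across the width; 50 mm behind the line; axes as the pin's
- saw_frame: Bystander: jeweller's saw frame lying flat: steel bow 160 x 100 mm, 28 mm high, black handle; origin at its underside
- f_clamp: Bystander: F-clamp lying flat, 265 x 85 x 22 mm, grey jaws, red handle; origin at its underside
- film_can: Bystander: white plastic can, 32 mm across, 50 mm high; origin at its underside
- solvent: Bystander: white plastic bottle, 48 mm across, 105 mm high; origin at its underside
- bench_block: Bystander: square steel block 50 x 50 x 16 mm, lying on the riser; origin at its underside
- loupe: Bystander: black eye loupe, 32 mm across, 28 mm high, standing on the riser; origin at its underside
- brass_strip: Bystander: brass strip 130 x 22 x 4 mm, lying on the riser; origin at its underside

How it is judged:
At the end, for the whole second after the job is handed in: The line lies within 5 mm of the riser's front edge and within 25 mm of its middle; the board is nose outward, square within 5 degrees, flat within 1.7 degrees and 3.5 mm, at rest and bearing on the riser with over 0.5 N; the fingers still hold it with over 1 N (x of pin_mark in the frame of riser_edge between -0.005 and 0.005 m and y of pin_mark in the frame of riser_edge between -0.025 and 0.025 m and z of pin_mark in the frame of riser_edge between 0.0165 and 0.0235 m and angle between the x axis of pin and the x axis of riser, either way round below 0.087 rad and x of pin in the frame of riser_edge above 0 m and angle between pin's own z axis and vertical below 0.03 rad and contact force between the fingers and pin above 1 N and contact force between pin and riser above 0.5 N and linear speed of pin below 0.01 m/s and angular speed of pin below 0.05 rad/s); the arm keeps its last pose, push and grip.
It fails at once if the bench pin tips by more than 7 degrees (angle between pin's own z axis and vertical above 0.12 rad).
It fails at once if the bench pin is lifted more than 12 mm off the riser instead of slid (z of pin in the frame of riser_edge above 0.012 m).
It fails at once if a bystander is moved by more than 20 mm (distance of any of saw_frame, f_clamp, film_can, solvent, bench_block, loupe, brass_strip from where it was at the start of the episode above 0.02 m).
It also fails if it takes over 32 s, if anything falls off the work surface, if the arm or the gripper's body presses on something with over 40 N, if the wrist force passes 120 N, or if a joint passes its speed limit or range.

### The arm

A 7-joint arm with a two-finger parallel gripper is mounted at the origin on the work surface. World frame = base frame: x ahead of the robot, y to its left, z up, the work surface at z = 0. Lengths are in m, angles in rad, forces in N, time in s.
With the tool pointing down it reaches from about 0.4 to 0.85 m from the base axis. Payload 10.4 kg.
Tool frame: the origin (TCP) lies midway between the tips of the shut fingers; the grasp point (between the pads) lies 19 mm behind it; z points along the fingers, y is the line along which they close (so a half turn about z gives the same grasp; the last joint's range is limited). The gripper opens to 87 mm and grips with 3 to 60 N. Pads are 19 mm wide; open, the fingers measure 117 mm over their backs; the gripper's body (75 mm by 190 mm) begins 51 mm behind the grasp point.
Start: joints at [1.172, 0.332, -0.065, 1.46, 0.022, 1.35, -0.088], TCP at [0.229, -0.581, 0.223] pointing down, gripper open.
Joint ranges: [-2.6, 2.6], [-0.5, 2.12], [-1.47, 1.34], [0.16, 2.42], [-1.27, 4.41], [0.06, 2.06], [-2.6, 2.6]. Speed limits (rad/s): [2.22, 2.22, 2.79, 2.79, 3.14, 3.14, 3.14].

### API

Orientations are given as a unit quaternion [x, y, z, w].
In Python, from bench import r gives the robot as it stands.
- The arm moves only by the tool arm_command, never from a script. Its arguments are lists of equal length, an entry for each row: "xyz": the shift along the world's x, y, z in m, a list of three; "rot": the turn, a rotation vector about the world's x, y, z in rad, a list of three. In form: {"xyz": [[tx, ty, tz], ...], "rot": [[ax, ay, az], ...]}. A call has 1 to 20 rows; each row is the pose to reach, as a shift and turn from the pose commanded when the call began; what a row does not reach only later rows make up. A row lasts 1/12 s, in which the tool goes at most 41.7 mm and 7.16 degrees, less where a joint would pass 70% of its speed; a pose out of reach is approached as far as the arm can. A call with a gripper value outside its range is refused whole. "grip" is the opening, from 0 (shut) to 1 (fully open), set as the call begins (left out, the last holds). The fingers move at their own pace and stop on an object; "squeeze" is the grip in N (left out, the last holds). Time passes only in rows, so rows that repeat a pose let the fingers close. It gives the time, the measured TCP pose, the force, the opening and the grip force at its end, in the units of the state.
- r.read_state(): the state, without advancing time (a new reading comes with each control period).
- r.camera(name): name is "side" or "top"; returns the picture (480x640x3 uint8, red, green, blue); there is no depth.
- r.camera_model(name): a dict with "fx", "fy", "cx", "cy" (pixels), "T" (4x4, takes a point from camera to world coordinates). Camera axes: x right, y up, looking along -z (the intrinsics and any distortion apply to the point x, -y, -z); pixel columns grow to the right and rows downward; lengths in m; the calibration is good to about 2 mm. A picture is of the moment at which its call begins. camera_model takes no time and is no camera call.
- r.close_job(): hands the job in; it is judged then, once.
Trained networks look in the newest picture that a camera, given by its name, has taken for a name from the list of things; names that differ only in an ending like _2 or _b are one class to them, and where a whole thing is asked for, a point or a joint stands for the part that bears it (a point fixed in the world has none). Each returns a list of dicts, best first, with "conf" (0 to 1); they miss things now and then, are a little off and sometimes report something else, mostly with a low value. They report only what shows in the picture. A call takes as long as a camera call.
- r.look_for(label, camera): "at" ([x, y, z] in m, in the coordinates of the camera as it stood for that picture, good to about 4 mm: the middle of the surface that is visible of it).
- r.spot_point(label, camera): "at" ([x, y, z] in m, in the coordinates of the camera as it stood for that picture, good to about 4 mm: a listed point, or the origin of a listed thing).
The state is a dict: "time": time; "joint_positions": joint angles; "joint_vel": joint speeds; "joint_torque": joint torques, N m; "ee_pos": TCP position; "eef_rot": TCP orientation; "ft_force": force on the tool from outside, world axes, zero at the start; "torque": the same for the moment, N m; "width": finger opening in m; "grip_force": force on a finger pad.
Only numpy, scipy, OpenCV 4.12 (cv2) and the standard library are available. Lean on these libraries where they do the work, as an engineer would, in place of code of your own. Each camera call takes 0.05 s, during which the arm holds its last target. There are 200 camera calls.

## Working session

There is one attempt and no reset: what is moved stays moved. The work goes in short steps, Python scripts to look and compute and a tool call to move; the robot and the scene stay as the last step left them, time stands still between calls to the robot, and variables do not carry over. Pictures are saved under pics/ and viewed, at most 10 in all, crops included, and the job is handed in when it is done.

Besides the shell and the picture viewer there is one more tool, called after "Call:" as name(argument=value, ...) on one line, values as JSON. arm_command: Moves the arm, as the interface text tells. Its arguments: {"type":"object","properties":{"xyz":{"type":"array"},"rot":{"type":"array"},"grip":{"type":"number"},"squeeze":{"type":"number"}},"required":["xyz","rot"]}

```bash
mkdir -p pics
cat > h.py <<'E'
import numpy as np, cv2
from bench import r
def w(c,p):
    return (r.camera_model(c)["T"]@np.r_[p,1])[:3]
def px(c,P):
    m=r.camera_model(c);q=np.linalg.inv(m["T"])@np.r_[P,1];x,y,z=q[0],-q[1],-q[2]
    return np.array([m["fx"]*x/z+m["cx"],m["fy"]*y/z+m["cy"]])
def ray(c,uv,z):
    m=r.camera_model(c);T=m["T"];d=T[:3,:3]@np.array([(uv[0]-m["cx"])/m["fx"],-(uv[1]-m["cy"])/m["fy"],-1])
    o=T[:3,3];return o+d*(z-o[2])/d[2]
E
python3 - <<'E'
from h import *
np.set_printoptions(precision=4,suppress=True)
for c in("top","side"):
    im=r.camera(c);cv2.imwrite(f"pics/{c}0.png",im[:,:,::-1]);m=r.camera_model(c);print({k:v for k,v in m.items()})
    for l in("pin","pin_mark","pin_tail","riser_edge","riser"):
        for d in r.spot_point(l,c)[:2]: P=w(c,d["at"]);print(c,l,round(d["conf"],2),P,px(c,P))
    if c=="top":
        for l in("saw_frame","f_clamp","film_can","solvent","bench_block","loupe","brass_strip"):
            for d in r.spot_point(l,c)[:1]: print(l,round(d["conf"],2),w(c,d["at"]))
s=r.read_state();print(s)
E
```

```text
{'fx': 486.9872059412189, 'fy': 486.9872059412189, 'cx': 315.00241027363495, 'cy': 245.03203370374627, 'T': array([[-0.012 ,  0.9826, -0.1852,  0.2905],
       [-0.9998, -0.0148, -0.0137, -0.0283],
       [-0.0162,  0.185 ,  0.9826,  1.1159],
       [ 0.    ,  0.    ,  0.    ,  1.    ]])}
top pin 0.93 [0.578  0.0375 0.0996] [290.579  201.7823]
top pin_mark 0.73 [0.5482 0.0509 0.1211] [283.59   212.7655]
top pin_tail 0.71 [0.497  0.075  0.1207] [272.123  236.7529]
top riser_edge 0.91 [ 0.6817 -0.0043  0.0982] [309.4643 156.1505]
top riser 0.96 [ 0.5349  0.0239 -0.0014] [299.2506 231.1108]
f_clamp 0.65 [ 0.5584 -0.4734  0.0006]
film_can 0.82 [0.3256 0.4206 0.0043]
bench_block 0.97 [ 0.6002 -0.1642  0.1007]
loupe 0.63 [ 0.4552 -0.1427  0.0995]
brass_strip 0.63 [0.5582 0.195  0.0964]
{'fx': 486.5894166825636, 'fy': 486.5894166825636, 'cx': 323.86238398026916, 'cy': 243.86086748692725, 'T': array([[-0.9761,  0.1702, -0.1349,  0.3045],
       [-0.2164, -0.7093,  0.6708,  0.8751],
       [ 0.0185,  0.684 ,  0.7292,  1.0529],
       [ 0.    ,  0.    ,  0.    ,  1.    ]])}
side pin 0.95 [0.57
[... 179 characters left out ...]
 [0.4986 0.0691 0.1174] [311.2409 257.5731]
side riser_edge 0.72 [ 0.6816 -0.0064  0.1005] [252.8779 230.028 ]
side riser 0.66 [0.5345 0.0201 0.0009] [302.933  270.1112]
{'time': 0.95, 'joint_positions': array([ 1.1724,  0.3322, -0.0647,  1.4601,  0.0216,  1.3499, -0.0885]), 'joint_vel': array([-0.0009,  0.0005,  0.0015,  0.0002, -0.0004,  0.0003,  0.0011]), 'joint_torque': array([ -0.0005, -62.3039,   0.0245, -39.0121,  -0.0611,   0.0317,
        -0.    ]), 'ee_pos': array([ 0.2294, -0.5814,  0.2226]), 'eef_rot': array([0.9824, 0.1868, 0.    , 0.0001]), 'ft_force': array([ 0.8939,  0.2265, -0.1598]), 'torque': array([0.0019, 0.0231, 0.0302]), 'grip_force': 0.0, 'width': 0.08724177720607473}
```

View pics/top0.png

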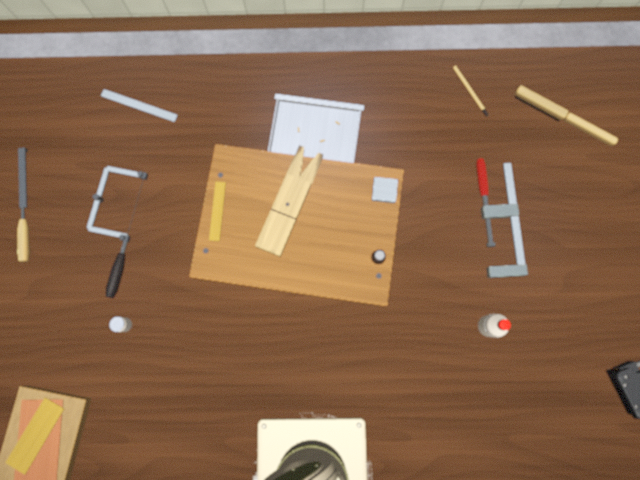

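View pics/side0.png

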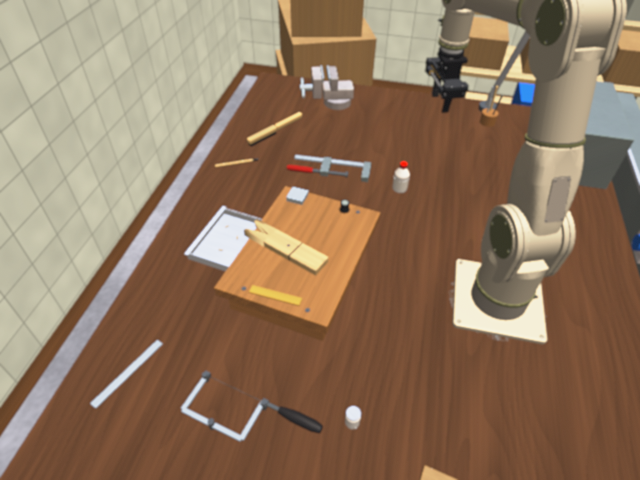

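The top view shows the board on the riser: tail near (269,249), line at (285,213), nose near (310,155). The riser corners are at about (216,145), (404,170), (387,305) and (191,277). The side view agrees, with the line at about (292,248). The bystanders are clear of the board.

Next I refine the yaw and the edge.

```bash
cat >> h.py <<'E'
def model(kind,x,y,a):
    c,s=np.cos(a),np.sin(a);R=np.array([[c,-s,0],[s,c,0],[0,0,1]]);
    if kind=="riser": L=[(.15,.21,.1),(.15,-.21,.1),(-.15,-.21,.1),(-.15,.21,.1)]
    else: L=[(-.12,.028,.12),(-.035,.028,.12),(-.035,-.028,.12),(-.12,-.028,.12)]
    return np.array(L)@R.T+[x,y,0]
E
python3 - <<'E'
from h import *
from scipy.optimize import least_squares
np.set_printoptions(precision=4,suppress=True)
ims={c:cv2.imread(f"pics/{c}0.png") for c in("top","side")}
# gradient-based contour fit: maximise the edge strength along model outline
def fit(kind,p0):
    D={}
    for c,im in ims.items():
        e=cv2.Canny(cv2.resize(im,None,fx=3,fy=3,interpolation=cv2.INTER_CUBIC),60,150)
        D[c]=cv2.distanceTransform(255-e,cv2.DIST_L2,5)
    def f(p):
        V=model(kind,*p);out=[]
        for c in D:
            for i in range(4):
                for t in np.linspace(.05,.95,40):
                    u=(px(c,V[i]*(1-t)+V[(i+1)%4]*t)+.5)*3-.5
                    out.append(min(12,cv2.remap(D[c],np.float32([[u[0]]]),np.float32([[u[1]]]),1)[0,0]))
        return np.array(out)
    s=least_squares(f,p0,loss="soft_l1",diff_step=1e-3,x_scale=[.01,.01,.05])
    print(kind,s.x,np.degrees(s.x[2]),np.median(f(s.x))/3);return s.x
R=fit("riser",[.535,.022,-.18]);B=fit("pin",[.578,.038,-.44])
for c,b in(("top",(180,120,420,320)),("side",(200,180,400,340))):
    im=cv2.resize(ims[c][b[1]:b[3],b[0]:b[2]],None,fx=3,fy=3,interpolation=cv2.INTER_CUBIC)
    for k,p,col in(("riser",R,(255,0,0)),("pin",B,(0,0,255))):
        q=np.array([(px(c,v)-b[:2]+.5)*3-.5 for v in model(k,*p)]);cv2.polylines(im,[np.int32(q.round())],True,col,1)
    cv2.imwrite(f"pics/{c}1.png",im)
a=R[2];e=R[:2]+.15*np.array([np.cos(a),np.sin(a)]);print("edge",e)
E
```

```text
Traceback (most recent call last):
  File "h.py", line 6, in px
    m=r.camera_model(c);q=np.linalg.inv(m["T"])@np.r_[P,1];x,y,z=q[0],-q[1],-q[2]
ValueError: time passes only in moves, steps and waits
```

```bash
python3 - <<'E'
s=open('h.py').read().replace('from bench import r\n','from bench import r\nfrom scipy.optimize import minimize\nCM={c:r.camera_model(c) for c in("top","side")}\n').replace('r.camera_model(c)[','CM[c][').replace('m=r.camera_model(c);','m=CM[c];')
s+='''
def fit(kind,p0,ims):
    D={}
    for c,im in ims.items():
        e=cv2.Canny(cv2.resize(im,None,fx=3,fy=3,interpolation=cv2.INTER_CUBIC),60,150)
        D[c]=cv2.distanceTransform(255-e,cv2.DIST_L2,5)
    def f(d):
        V=model(kind,*(p0+d*[.01,.01,.05]));o=[]
        for c in D:
            U=np.array([px(c,V[i]*(1-t)+V[(i+1)%4]*t) for i in range(4) for t in np.linspace(.05,.95,30)])
            U=np.float32((U+.5)*3-.5);o.append(np.minimum(9,cv2.remap(D[c],U[:,:1],U[:,1:],1)).mean())
        return sum(o)
    s=minimize(f,[0,0,0],method="Nelder-Mead",options=dict(initial_simplex=[[-.5,-.5,-.5],[1,0,0],[0,1,0],[0,0,1]]))
    x=p0+s.x*[.01,.01,.05];print(kind,x,np.degrees(x[2]),"cost px",s.fun/6);return x
def draw(ims,R,B,n):
    for c,b in(("top",(180,100,420,300)),("side",(180,180,400,340))):
        if c not in ims: continue
        im=cv2.resize(ims[c][b[1]:b[3],b[0]:b[2]],None,fx=3,fy=3,interpolation=cv2.INTER_CUBIC)
        for k,p,col in(("riser",R,(255,0,0)),("pin",B,(0,0,255))):
            q=np.array([(px(c,v)-b[:2]+.5)*3-.5 for v in model(k,*p)]);cv2.polylines(im,[np.int32(q.round())],True,col,1)
        cv2.imwrite(f"pics/{c}{n}.png",im)
'''
open('h.py','w').write(s)
E
python3 - <<'E'
from h import *
np.set_printoptions(precision=4,suppress=True)
ims={c:cv2.imread(f"pics/{c}0.png") for c in("top","side")}
R=fit("riser",np.array([.535,.022,-.15]),ims);B=fit("pin",np.array([.578,.038,-.42]),ims);draw(ims,R,B,1)
for c in ims: fit("riser",R,{c:ims[c]});fit("pin",B,{c:ims[c]})
def at(p,d): return p[:2]+d*np.array([np.cos(p[2]),np.sin(p[2])])
print("edge",at(R,.15),"tail",at(B,-.085),"mark",at(B,-.035),"goal tail",at(R,.10))
E
```

```text
riser [ 0.532   0.0224 -0.1585] -9.082690984272404 cost px 1.694392204284668
pin [ 0.576   0.0389 -0.4098] -23.47935840569715 cost px 1.477634112040202
riser [ 0.5334  0.032  -0.1705] -9.76831098340482 cost px 1.272098143895467
pin [ 0.5779  0.0382 -0.4097] -23.471608868046598 cost px 1.312283992767334
riser [ 0.532   0.0224 -0.1586] -9.086080730184351 cost px 0.3475988308588664
pin [ 0.5762  0.0389 -0.4072] -23.33275350957003 cost px 0.16019699970881143
edge [ 0.6801 -0.0012] tail [0.4981 0.0728] mark [0.5439 0.0529] goal tail [0.6308 0.0067]
```

View pics/top1.png

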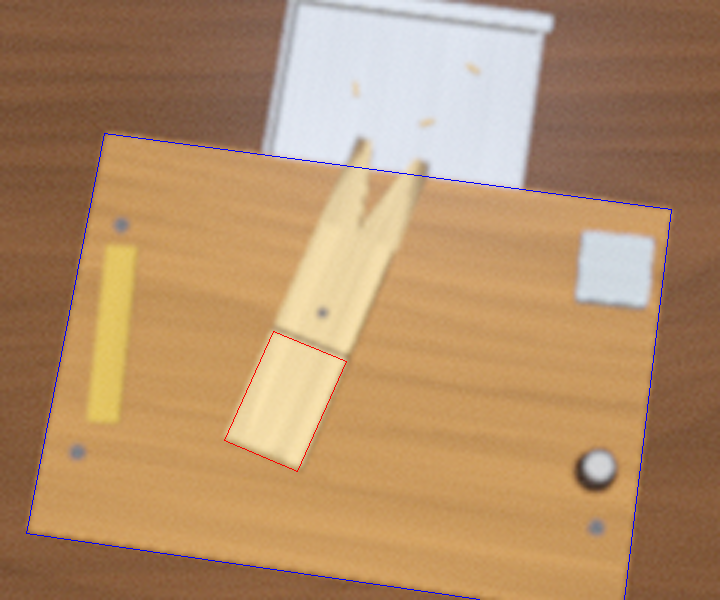

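View pics/side1.png

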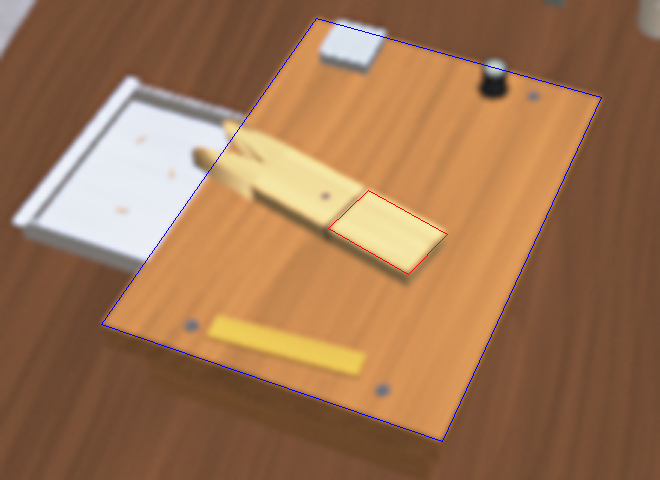

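The fit lines up with both pictures. The board is at (0.577, 0.039) with yaw -23.4°, and the edge middle is at about (0.681, -0.002) with yaw -9.1°. The upper faces are at about 0.10 m and 0.12 m. I move above the tail grip point now.

Call:
arm_command(xyz=[[0.021,0.033,0],[0.042,0.065,0],[0.063,0.098,0],[0.083,0.131,0],[0.102,0.164,0],[0.12,0.196,0],[0.139,0.229,0],[0.155,0.262,0],[0.17,0.294,0],[0.184,0.327,0],[0.196,0.36,0],[0.209,0.393,0],[0.219,0.425,0],[0.228,0.458,0],[0.236,0.491,0],[0.243,0.523,0],[0.251,0.556,0],[0.256,0.589,-0.01],[0.262,0.622,-0.025],[0.268,0.654,-0.04]], rot=[[0,0,0.118],[0,0,0.236],[0,0,0.354],[0,0,0.471],[0,0,0.589],[0,0,0.707],[0,0,0.825],[0,0,0.943],[0,0,1.061],[0,0,1.179],[0,0,1.296],[0,0,1.414],[0,0,1.532],[0,0,1.65],[0,0,1.768],[0,0,1.886],[0,0,2.003],[0,0,2.121],[0,0,2.239],[0,0,2.357]], grip=1)

```text
time: 2.62
ee_pos: [0.4978, 0.0743, 0.1827]
eef_rot: [0.2, 0.98, 0.0, 0.001]
ft_force: [0.3, -0.9, -1.3]
width: 0.0871
grip_force: 0.0
```

Call:
arm_command(xyz=[[0,0,-0.02],[0,0,-0.045],[0,0,-0.06],[0,0,-0.07],[0,0,-0.077],[0,0,-0.077]], rot=[[0,0,0],[0,0,0],[0,0,0],[0,0,0],[0,0,0],[0,0,0]])

```text
time: 3.12
ee_pos: [0.497, 0.0724, 0.1048]
eef_rot: [0.203, 0.979, -0.0, -0.001]
ft_force: [-1.2, 0.7, -0.1]
width: 0.0873
grip_force: 0.0
```

Call:
arm_command(xyz=[[0,0,0],[0,0,0],[0,0,0],[0,0,0],[0,0,0],[0,0,0],[0,0,0]], rot=[[0,0,0],[0,0,0],[0,0,0],[0,0,0],[0,0,0],[0,0,0],[0,0,0]], grip=0.5, squeeze=30)

```text
time: 3.7
ee_pos: [0.4976, 0.0726, 0.1059]
eef_rot: [0.203, 0.979, 0.0, 0.0]
ft_force: [0.1, -0.0, 2.6]
width: 0.0557
grip_force: 30.0
```

Call:
arm_command(xyz=[[0,0,-0.001],[0,0,-0.0015],[0,0,-0.0015],[0,0,-0.0015]], rot=[[0,0,0],[0,0,0],[0,0,0],[0,0,0]], squeeze=40)

```text
time: 4.03
ee_pos: [0.4977, 0.0726, 0.1058]
eef_rot: [0.203, 0.979, -0.0, 0.0]
ft_force: [-9.3, -2.3, 22.7]
width: 0.0555
grip_force: 40.0
```

Run:
```python
from h import *
np.set_printoptions(precision=4,suppress=True)
s=r.read_state();print(s["ft_force"],s["torque"],s["ee_pos"])
for c in("top","side"):
    im=r.camera(c);cv2.imwrite(f"pics/{c}2.png",im[:,:,::-1])
    for d in r.spot_point("pin",c)[:1]:print(c,d["conf"],w(c,d["at"]))
```

```text
[-9.2949 -2.3079 22.6752] [-0.2881  1.9089  0.0738] [0.4977 0.0726 0.1058]
top 0.74 [0.325  0.4209 0.0017]
side 0.63 [0.5773 0.0359 0.1012]
```

Call:
arm_command(xyz=[[0,0,0.0008],[0.007,-0.0036,0.0008],[0.0139,-0.0072,0.0008],[0.0208,-0.0109,0.0008],[0.0277,-0.0145,0.0008],[0.0346,-0.0181,0.0008],[0.0416,-0.0217,0.0008],[0.0485,-0.0253,0.0008],[0.0554,-0.029,0.0008],[0.0624,-0.0326,0.0008],[0.0693,-0.0362,0.0008],[0.0762,-0.0398,0.0008],[0.0831,-0.0435,0.0008],[0.09,-0.0471,0.0008],[0.097,-0.0507,0.0008],[0.1039,-0.0543,0.0008],[0.1108,-0.058,0.0008],[0.1178,-0.0616,0.0008],[0.1247,-0.0652,0.0008],[0.1247,-0.0652,0.0008]], rot=[[0,0,0],[0,0,0.0139],[0,0,0.0278],[0,0,0.0417],[0,0,0.0556],[0,0,0.0695],[0,0,0.0834],[0,0,0.0973],[0,0,0.1112],[0,0,0.1251],[0,0,0.139],[0,0,0.153],[0,0,0.167],[0,0,0.181],[0,0,0.195],[0,0,0.209],[0,0,0.223],[0,0,0.237],[0,0,0.2505],[0,0,0.2505]])

```text
time: 5.9
ee_pos: [0.6231, 0.0078, 0.1059]
eef_rot: [0.079, 0.997, 0.001, 0.0]
ft_force: [-0.3, 0.9, 7.9]
width: 0.0554
grip_force: 40.0
```

Run:
```python
from h import *
np.set_printoptions(precision=4,suppress=True)
s=r.read_state();print(s["ft_force"],s["torque"],s["ee_pos"],s["eef_rot"],s["time"])
ims={}
for c in("top","side"):
    im=r.camera(c);ims[c]=im[:,:,::-1].copy()
    for l in("pin","pin_mark"):
        for d in r.spot_point(l,c)[:1]:print(c,l,d["conf"],w(c,d["at"]))
draw(ims,[.532,.0224,-.1586],[.6302+.0863*.9874,.0074-.0863*.158-.0,-.1586],3)
for c in("top","side"):cv2.imwrite(f"pics/{c}3raw.png",ims[c])
```

```text
[-0.251   0.8996  7.8702] [0.082  0.0753 0.1978] [0.6231 0.0078 0.1059] [0.0786 0.9969 0.0005 0.0004] 5.9
top pin_mark 0.5 [ 0.6017 -0.1612  0.0982]
side pin 0.59 [ 0.7088 -0.0059  0.096 ]
side pin_mark 0.94 [ 0.673  -0.0001  0.121 ]
```

View pics/side3.png

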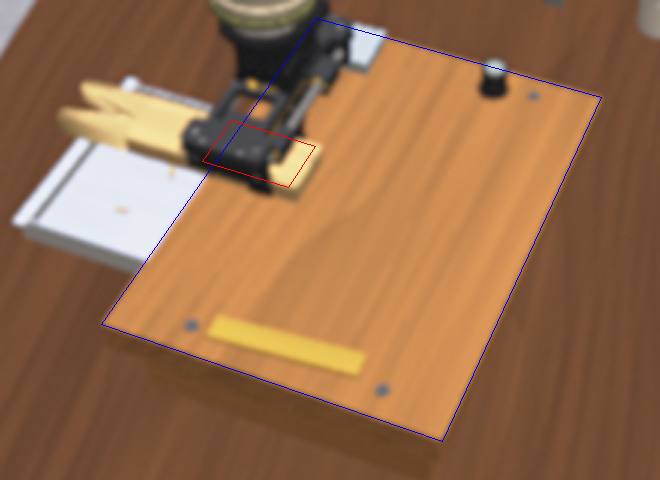

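View pics/top3.png

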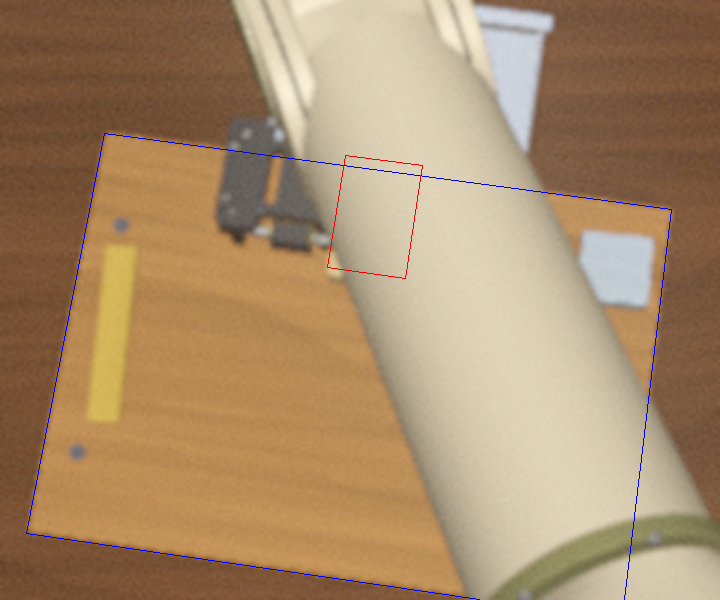

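The side view shows the board square and flat, with the line about 7 mm short of the edge; the overlay was drawn at the goal pose. The top view is blocked by the arm. One small last slide remains.

Call:
arm_command(xyz=[[0.0025,-0.0004,0],[0.005,-0.0008,0],[0.0066,-0.001,-0.0002],[0.0066,-0.001,-0.0002],[0.0066,-0.001,-0.0002],[0.0066,-0.001,-0.0002]], rot=[[0,0,0],[0,0,0],[0,0,0],[0,0,0],[0,0,0],[0,0,0]])

```text
time: 6.7
ee_pos: [0.6282, 0.0072, 0.1059]
eef_rot: [0.079, 0.997, 0.0, -0.0]
ft_force: [-8.4, 2.2, 14.1]
width: 0.0557
grip_force: 40.0
```

Run:
```python
from h import *
np.set_printoptions(precision=4,suppress=True)
s=r.read_state();print(s["ft_force"],s["torque"],s["ee_pos"],s["eef_rot"],s["time"])
c="side";ims={}
for k in range(3):
    im=r.camera(c);ims[c]=im[:,:,::-1].copy()
    for l in("pin","pin_mark","pin_tail","riser_edge"):
        for d in r.spot_point(l,c)[:1]:print(c,l,d["conf"],w(c,d["at"]))
e=s["ee_pos"]
draw(ims,[.532,.0224,-.1586],[e[0]+.0863*.9874,e[1]-.0863*.158,-.1586],4)
im=cv2.imread("pics/side4.png")[60:260,0:360];cv2.imwrite("pics/side4c.png",cv2.resize(im,None,fx=2.2,fy=2.2))
```

```text
[-8.3663  2.1936 14.12  ] [ 0.3118  1.7338 -0.0018] [0.6282 0.0072 0.1059] [ 0.0788  0.9969  0.0002 -0.0005] 6.7
side pin 0.86 [ 0.7138 -0.0066  0.0992]
side pin_mark 0.59 [ 0.6815 -0.0004  0.1234]
side pin_tail 0.78 [0.6303 0.0023 0.1212]
side riser_edge 0.67 [ 0.6776 -0.003   0.0995]
side pin 0.76 [ 0.7128 -0.0091  0.0968]
side pin_mark 0.93 [ 0.682  -0.0007  0.1179]
side pin_tail 0.91 [0.6267 0.0033 0.1208]
side riser_edge 0.87 [0.6788 0.0006 0.0984]
side pin 0.8 [ 0.7156 -0.0064  0.0991]
side pin_mark 0.95 [ 0.6785 -0.0018  0.1218]
side pin_tail 0.73 [0.6331 0.0021 0.1207]
side riser_edge 0.93 [ 0.6801 -0.0007  0.1021]
```

View pics/side4c.png

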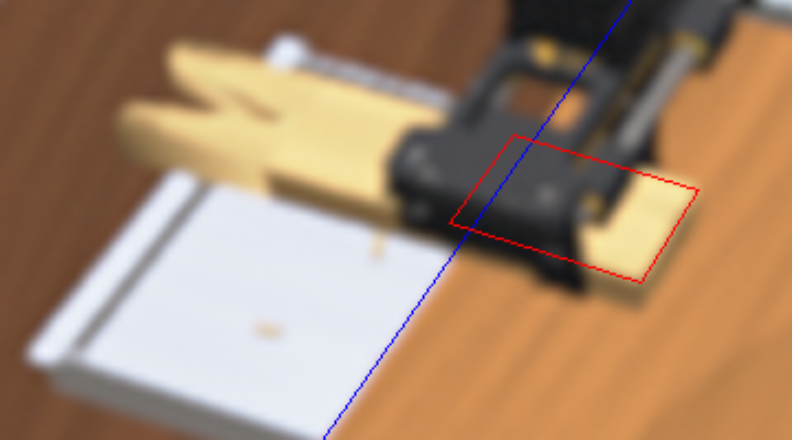

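The crop shows the tail matching the predicted outline. The line is within about 2 mm of the edge, and the board is square, flat and still gripped. I hand it in.

```bash
python3 -c "
from bench import r
s=r.read_state();print(s['time'],s['ee_pos'],s['ft_force'],s['grip_force'],abs(s['joint_vel']).max())
print(r.close_job())"
```

```text
7.45 [0.62822839 0.00727048 0.10592327] [-8.55867226  1.20245947 14.53755558] 39.96240198612213 0.0025775235024896094
the job is handed in; nothing more can be done
None
```

The job is handed in: by my measurements the line is within about 2 mm of the riser's front edge, with the board square, centred over the tray, flat, and still held at 40 N while pressed down with about 14 N; no verdict came back.

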